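# Third hand for fitting a flap-door pull

### The arm

A 7-joint arm with a two-finger parallel gripper is mounted at the origin on the work surface. World frame = base frame: x ahead of the robot, y to its left, z up, the work surface at z = 0. Lengths are in m, angles in rad, forces in N, time in s.
With the tool pointing down it reaches from about 0.425 to 1.025 m from the base axis. Payload 3.6 kg.
Tool frame: the origin (TCP) lies between the finger pads; the fingertips stand 14 mm ahead of it and the grasp point (between the pads) lies 5 mm behind it; z points along the fingers, y is the line along which they close (so a half turn about z gives the same grasp; the last joint's range is limited). The gripper opens to 85 mm and grips with 20 to 120 N. Pads are 22 mm wide; open, the fingers measure 114 mm over their backs; the gripper's body (76 mm by 85 mm) begins 54 mm behind the grasp point. The pads swing forward as they close: fully open they stand 13 mm farther back than shut.
Start: joints at [-1.222, 0.591, 0.048, 1.609, -0.033, 0.943, -0.034], TCP at [0.31, 0.655, 0.206] pointing down, gripper open.
Joint ranges: [-2.69, 2.69], [-0.47, 2.24], [-1.27, 1.36], [0.19, 2.51], [-1.53, 4.68], [0.08, 2.07], [-3.09, 3.09]. Speed limits (rad/s): [2.57, 2.57, 3.14, 3.14, 3.14, 3.14, 3.14].

### API

Orientations are given as [roll, pitch, yaw] about the fixed x, y, z axes, in that order (R = Rz(yaw) Ry(pitch) Rx(roll)).
In Python, from cell import arm, imaging, models gives the robot as it stands.
- The arm moves only by the shell command python3 -m handwheel 'ROWS' [FORCE]. ROWS is a JSON object with one list for each field, all of the same length, 1 to 20, a row being the entries at one place: finger_gap (the finger opening in m), tx, ty, tz (the shift in m), wx, wy, wz (a rotation vector in rad); each row is the pose to reach, as a shift and turn from the pose commanded when the command began, along the tool's axes at that moment; what a row does not reach only later rows make up. A row lasts 1/10 s, in which the tool goes at most 0.05 m and 0.15 rad, less where a joint would pass 70% of its speed; a pose out of reach is approached as far as the arm can. The fingers move at their own pace and stop on an object; FORCE is the grip in N (left out, the last holds). Time passes only in rows, so rows that do not move let the fingers close. It prints the time, the measured TCP pose, the force, the opening and the grip force at its end. Input that does not fit is refused with a message, and nothing moves.
- arm.read_state(): the state, without advancing time (a new reading comes with each control period).
- imaging.camera(name): name is "scene" or "top" or "wrist"; returns a dict with "img" (420x560x3 uint8, red, green, blue), "depth" (420x560 float32, m along the optical axis (not along the pixel's ray), 0 where there is no reading), "camera_matrix" (3x3 intrinsics, pixels), "D" ([k1, k2, p1, p2, k3] as OpenCV has them; the pictures are not rectified), "pose" (4x4, takes a point from camera to world coordinates); the wrist camera has in their place "hand_eye" (4x4, takes a point from camera to tool coordinates, whose origin is the TCP and whose axes are the flange's). Camera axes: x right, y down, z forward; pixel columns grow to the right and rows downward; lengths in m; the calibration is good to about 2 mm. A picture is of the moment at which its call begins: read the wrist's pose just before it.
- arm.sign_off(): hands the job in; it is judged then, once.
Trained networks look in a picture, given as the dict that the camera call returned (one of the last four; its "shot" number tells which), for a name from the list of things; names that differ only in an ending like _2 or _b are one class to them, and where a whole thing is asked for, a point or a joint stands for the part that bears it (a point fixed in the world has none). Each returns a list of dicts, best first, with "confidence" (0 to 1); they miss things now and then, are a little off and sometimes report something else, mostly with a low value. They report only what shows in the picture. A call takes as long as a camera call. They do not tell look-alikes from the thing itself.
- models.find_in(picture, target): "rect" ([left, top, width, height] in pixels, round what is visible of it).
- models.masks_of(picture, target): "pixels" (420x560 bool, what is visible of it) and "rect" ([left, top, width, height] in pixels, round what is visible of it).
The state is a dict: "time_s": time; "joint_pos": joint angles; "qvel": joint speeds; "joint_torque": joint torques, N m; "ee_pos": TCP position; "orientation": TCP orientation; "contact_force": force on the tool from outside, world axes, zero at the start; "moment": the same for the moment, N m; "width": finger opening in m; "grasp_force": force on a finger pad.
Only numpy, scipy, OpenCV 4.12 (cv2) and the standard library are available. Lean on these libraries where they do the work, as an engineer would, in place of code of your own. Each camera call takes 0.05 s, during which the arm holds its last target. There are 200 camera calls.

### The job

Be my third hand while I screw the longer of the two aluminium pulls onto the white flap door lying on the counter: set it foot down in the channel of the grey fitting jig on the door, flat and square and still clear of the sprung stop, then slide it along the channel into the stop and push until the stop is about halfway through its travel, never ramming it to the end. Finish while still holding the pull pressed there with the gripper, steady and flat, and leave the other things where they are.

Things in the scene. Friction and masses are not known exactly. Their poses are not given: they have to be found in the camera images.
- pull_long: The longer aluminium pull, about 0.25 kg, foot down on the counter: flat foot 110 (x) x 44 (y) x 10 mm thick; on its middle an upright blade 70 (x) x 18 (y) mm, top 46 mm above the underside, to be gripped across its 18 mm. Both ends alike; dark screw holes at the foot's corners. Origin: centre of the underside; x along the length, z up.
- pull_short: The shorter aluminium pull, not wanted now: the same shape, foot 74 x 44 x 10 mm, blade 40 x 18 mm, 46 mm high. Origin: centre of the underside, x along its length. Leave it alone. The two pulls may lie in either place.
- flap: White flap door 300 (x) x 200 (y) x 18 mm, fixed flat on the counter, with a grey jig on it. Origin: centre of the door's underside, z up. Jig channel: along x, 48 mm wide, centred on y = 0, floor = door top (z = 18 mm), between two cheeks 12 mm thick, tops at z = 26 mm, from x = -150 (open end) to +40 mm, where the stop is. Behind it a spring housing, x = 78 to 104 mm, 96 mm wide, top z = 42 mm.
- stop_face (a point): Sprung stop at the channel's +x end: dark steel bar 14 (x) x 70 (y) mm, z = 20 to 38 mm in the flap's frame. This point: centre of its front face (which the pull's end meets), flap z = 29 mm; axes as the flap's. At rest the face is at flap x = 40 mm. Dark marks on two low aluminium rails (y = +-42 mm, tops z = 24 mm) at flap x = 46 and 54 mm: the face should end between them.
- stop (a joint): Travel of the sprung stop in m along the flap's +x: 0 = fully out (at rest), 0.020 = the end of its travel, 0.010 = halfway. The spring pushes back with 3 N at 0 plus 0.6 N per mm, so 9 N halfway.
- lid: Black plastic lid, disc 136 mm across, 12 mm thick, with a knob to 36 mm high. Origin: centre of the underside. Leave alone.
- bowl: Glass bowl 140 mm across, 60 mm high. Origin: centre of the underside. Leave alone.
- whisk: Flat steel whisk 260 mm long, 20 mm high, lying down. Origin: where handle and wires meet, underside; the wires point along x. Leave alone.
- scoop: Teal silicone scoop, 195 mm long, 26 mm high. Origin: underside of its square cup near the handle; the handle points to -x. Leave alone.
- screwdriver: Screwdriver 190 mm long, lying between the door and the pulls. Origin: underside, at about its middle; the handle points to -x. Leave alone.
- jar: Closed glass jar 64 mm across, 100 mm high. Origin: centre of the underside. Leave alone.
Mind the look-alikes: they are no part of the job. Leave any pink or purple look-alike of the pull_long alone.

How it is judged:
By the outcome, as a careful person would: the job done as asked, in the order asked, and still so for the second after the job is handed in, while the arm keeps its last pose, push and grip.
It also fails if it takes over 58 s, if anything falls off the work surface, if the arm or the gripper's body presses on something with over 40 N, if the wrist force passes 120 N, or if a joint passes its speed limit or range.

## Working session

There is one attempt and no reset: what is moved stays moved. The work goes in short steps, Python scripts to look and compute and a shell command to move; the robot and the scene stay as the last step left them, time stands still between calls to the robot, and variables do not carry over. Pictures are saved under pics/ and viewed, at most 10 in all, crops included, and the job is handed in when it is done.

```bash
mkdir -p pics; ls
cat > h.py <<'E'
import numpy as np, cv2, json
from cell import arm, imaging, models
from scipy.spatial.transform import Rotation as R
def save(d,n,crop=None,s=1):
    im=d["img"][:,:,::-1]
    if crop: x,y,w,h=crop; im=im[y:y+h,x:x+w]
    cv2.imwrite(f"pics/{n}.png",cv2.resize(im,None,fx=s,fy=s))
def toolT():
    s=arm.read_state(); T=np.eye(4); T[:3,:3]=R.from_euler("xyz",s["orientation"]).as_matrix(); T[:3,3]=s["ee_pos"]; return T
def world(d,uv,z=None,T=None):
    """pixels -> world, by depth, or on plane z"""
    uv=np.asarray(uv,float).reshape(-1,2)
    P=d["pose"] if T is None else T@d["hand_eye"]
    n=cv2.undistortPoints(uv[:,None],np.array(d["camera_matrix"]),np.array(d["D"]))[:,0]
    ray=np.c_[n,np.ones(len(n))]
    if z is None:
        k=d["depth"][uv[:,1].round().astype(int),uv[:,0].round().astype(int)]
        return (ray*k[:,None])@P[:3,:3].T+P[:3,3]
    r=ray@P[:3,:3].T
    return P[:3,3]+r*((z-P[2,3])/r[:,2])[:,None]
E
python3 - <<'E'
from h import *
s=arm.read_state(); print(s)
for c in("top","scene"):
    d=imaging.camera(c); save(d,c+"0",s=1.4); print(c,np.round(d["pose"],3).tolist())
    for t in("pull_long","pull_short","flap","stop_face","screwdriver"):
        for m in models.masks_of(d,t)[:3]:
            p=m["pixels"]; v,u=np.nonzero(p); k=d["depth"][v,u]>0
            w=world(d,np.c_[u,v][k]); print(t,round(m["confidence"],2),m["rect"],np.median(w,0).round(3),"z95",np.percentile(w[:,2],95).round(3))
E
```

```text
pics
{'time_s': 0.0, 'joint_pos': array([-1.22252198,  0.59210985,  0.04831935,  1.60981886, -0.03327498,
        0.94273014, -0.03372656]), 'qvel': array([-8.94570209e-05,  1.85837429e-03,  8.32739579e-04,  1.60915525e-03,
        6.66476184e-04, -2.53299447e-03, -9.12458291e-05]), 'joint_torque': array([ 1.14155988e-03, -5.48697495e+01,  1.54648293e+00, -1.98122209e+01,
        9.25769418e-03,  8.72832112e-03, -1.09713923e-05]), 'ee_pos': array([0.30960403, 0.65458638, 0.20504952]), 'orientation': array([-3.13933646e+00,  1.57643003e-04,  2.69987109e+00]), 'contact_force': array([-0.16284321,  0.03870009, -0.33909531]), 'moment': array([-0.01779962,  0.00885272,  0.03090087]), 'grasp_force': 0.0, 'width': 0.08546869004225544}
top [[0.013, -0.996, 0.083, 0.461], [-1.0, -0.014, -0.002, 0.029], [0.003, -0.083, -0.997, 1.29], [0.0, 0.0, 0.0, 1.0]]
pull_long 0.76 [154.4, 296.3, 37.5, 40.7] [0.309 0.272 0.012] z95 0.049
pull_long 0.72 [138.9, 198.1, 43.0, 38.8] [0.55  0.305 0.012] z95 0.049
pull_long 0.58 [199.9, 167.9, 22.6, 46.8] [0.621 0.189 0.012] z95 0.049
pull_short 0.86 [191.8, 24
[... 270 characters left out ...]
rewdriver 0.63 [344.7, 195.0, 28.5, 10.1] [ 0.591 -0.17   0.038] z95 0.042
scene [[0.776, 0.495, -0.39, 1.014], [0.63, -0.594, 0.5, -0.601], [0.016, -0.634, -0.773, 1.01], [0.0, 0.0, 0.0, 1.0]]
pull_long 0.94 [326.0, 156.0, 36.6, 21.8] [0.554 0.299 0.012] z95 0.046
pull_long 0.93 [261.8, 121.4, 26.4, 28.3] [0.316 0.264 0.012] z95 0.047
pull_long 0.66 [321.1, 184.8, 38.8, 31.4] [0.629 0.183 0.013] z95 0.046
pull_short 0.85 [282.1, 152.9, 29.6, 21.6] [0.445 0.204 0.012] z95 0.045
pull_short 0.6 [363.1, 206.1, 49.9, 42.3] [0.784 0.181 0.013] z95 0.034
flap 0.79 [182.2, 205.8, 124.9, 122.1] [ 0.564 -0.163  0.018] z95 0.038
stop_face 0.78 [238.8, 262.6, 27.2, 19.4] [ 0.595 -0.169  0.036] z95 0.04
```

View pics/top0.png

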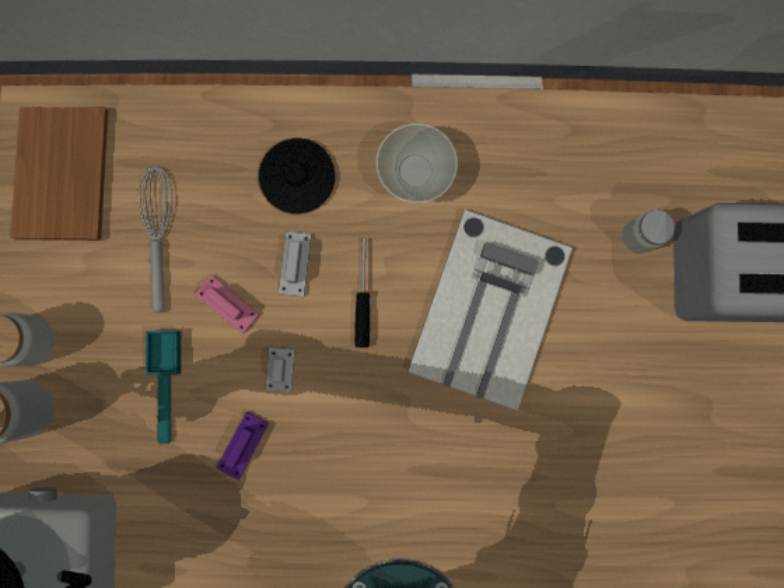

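View pics/scene0.png

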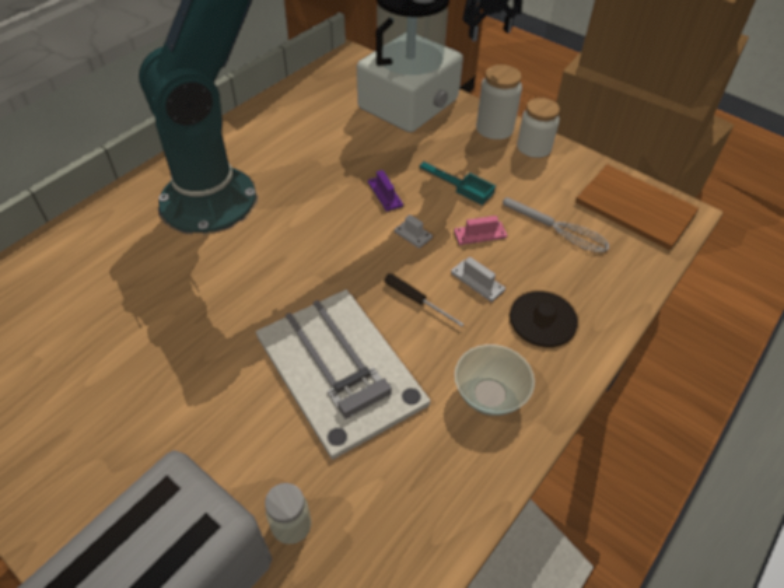

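The top view shows the plain aluminium long pull at about (295,263), the short one at (280,370), pink and purple look-alikes at (227,304) and (243,445), and the door with its jig around (492,310) with the stop at (502,283). The scene view agrees: long pull at (478,278), stop at (352,380).

Run:
```python
from h import *
T=toolT()
for c in("top","scene"):
    d=imaging.camera(c)
    for t,ref in(("pull_long",(.625,.186)),("flap",(.555,-.156)),("stop_face",(.593,-.166))):
        for m in models.masks_of(d,t):
            v,u=np.nonzero(m["pixels"]); w=world(d,np.c_[u,v]); 
            if np.hypot(*(np.median(w,0)[:2]-ref))>.04: continue
            for lo,hi in((.006,.015),(.04,.052),(.014,.021),(.033,.041)):
                q=w[(w[:,2]>lo)&(w[:,2]<hi)]
                if len(q)>15:
                    r=cv2.minAreaRect(q[:,:2].astype(np.float32)*1000); print(c,t,round(m["confidence"],2),lo,len(q),np.round(r[0]),np.round(r[1]),round(r[2],1))
d=imaging.camera("wrist"); print(np.round(d["hand_eye"],3).tolist(),d["camera_matrix"].tolist() if hasattr(d["camera_matrix"],"tolist") else d["camera_matrix"])
tgt=np.array([.62,.186,.26]); print("tool shift",T[:3,:3].T@(tgt-T[:3,3]))
```

```text
top pull_long 0.59 0.006 495 [623. 192.] [ 45. 110.] 84.6
top pull_long 0.59 0.04 220 [623. 191.] [19. 70.] 85.5
top pull_long 0.59 0.014 68 [621. 191.] [ 43. 107.] 85.6
top pull_long 0.59 0.033 17 [623. 192.] [19. 70.] 85.2
top flap 0.67 0.006 607 [ 549. -150.] [203. 300.] 71.6
top flap 0.67 0.04 414 [ 615. -173.] [96. 64.] 71.2
top flap 0.67 0.014 6581 [ 548. -150.] [201. 298.] 71.2
top flap 0.67 0.033 313 [ 552. -161.] [ 95. 198.] 77.0
top stop_face 0.5 0.04 46 [ 591. -165.] [61. 14.] 70.7
top stop_face 0.5 0.014 29 [ 598. -162.] [58. 34.] 52.5
top stop_face 0.5 0.033 163 [ 601. -168.] [70. 36.] 69.8
scene pull_long 0.95 0.006 257 [623. 191.] [ 48. 111.] 84.4
scene pull_long 0.95 0.04 131 [623. 189.] [19. 71.] 85.3
scene pull_long 0.95 0.014 38 [631. 184.] [23. 93.] 86.9
scene pull_long 0.95 0.033 48 [624. 182.] [70. 15.] 5.2
scene flap 0.6 0.006 966 [ 548. -151.] [203. 304.] 71.2
scene flap 0.6 0.04 294 [ 617. -177.] [95. 64.] 73.6
scene flap 0.6 0.014 5895 [ 548. -152.] [202. 303.] 71.2
scene flap 0.6 0.033 379 [ 616. -175.] [97. 67.] 70.6
scene stop_face 0.71 0.033 139 [ 596. -169.] [68. 22.] 71.7
[[-0.001, -0.95, -0.312, 0.08], [1.0, -0.002, 0.0, 0.001], [-0.001, -0.312, 0.95, -0.168], [0.0, 0.0, 0.0, 1.0]] [[351.07030714386957, 0.0, 283.06540705364296], [0.0, 351.07030714386957, 213.65632367595168], [0.0, 0.0, 1.0]]
tool shift [-0.48093618 -0.2917591  -0.05379587]
```

```bash
python3 -m handwheel '{"finger_gap": [0.085,0.085,0.085,0.085,0.085,0.085,0.085,0.085,0.085,0.085,0.085,0.085,0.085,0.085,0.085],"tx": [0,-0.05,-0.48,-0.48,-0.48,-0.48,-0.48,-0.48,-0.48,-0.48,-0.48,-0.48,-0.48,-0.48,-0.48],"ty": [0,-0.03,-0.292,-0.292,-0.292,-0.292,-0.292,-0.292,-0.292,-0.292,-0.292,-0.292,-0.292,-0.292,-0.292],"tz": [-0.05,-0.054,-0.054,-0.054,-0.054,-0.054,-0.054,-0.054,-0.054,-0.054,-0.054,-0.054,-0.054,-0.054,-0.054],"wx": [0,0,0,0,0,0,0,0,0,0,0,0,0,0,0],"wy": [0,0,0,0,0,0,0,0,0,0,0,0,0,0,0],"wz": [0,-0.05,-0.358,-0.358,-0.358,-0.358,-0.358,-0.358,-0.358,-0.358,-0.358,-0.358,-0.358,-0.358,-0.358]}' 40
cat >> h.py <<'E'
def pull_wrist(name=None,near=(.623,.19)):
    T=toolT(); d=imaging.camera("wrist"); out=[]
    for m in models.masks_of(d,"pull_long"):
        v,u=np.nonzero(m["pixels"]&(d["depth"]>0)); w=world(d,np.c_[u,v],T=T)
        med=np.median(w,0)
        if np.hypot(*(med[:2]-near))>.05: continue
        zt=np.percentile(w[:,2],97); q=w[w[:,2]>zt-.006]; r=cv2.minAreaRect(q[:,:2].astype(np.float32)*1000)
        f=w[w[:,2]<zt-.025]; rf=cv2.minAreaRect(f[:,:2].astype(np.float32)*1000)
        print("conf",round(m["confidence"],2),"top z",zt.round(4),"blade",r,"foot z",np.median(f[:,2]).round(4),rf)
    if name: save(d,name)
    return d,T
E
python3 - <<'E'
from h import *
pull_wrist("w0"); s=arm.read_state(); print(s["ee_pos"],s["orientation"],s["joint_pos"])
E
```

```text
time_s: 2.55
ee_pos: [0.6182, 0.1881, 0.2601]
orientation: [3.14, -0.001, 3.059]
contact_force: [-0.5, 0.2, -1.0]
width: 0.0852
grasp_force: 0.0
conf 0.96 top z 0.0467 blade ((622.21826171875, 193.51539611816406), (17.491920471191406, 69.33040618896484), 85.02790832519531) foot z 0.0098 ((622.5400390625, 193.09408569335938), (44.01765823364258, 109.15592956542969), 84.44221496582031)
[0.61759028 0.18946827 0.2601149 ] [ 3.14005168e+00 -1.15645222e-03  3.06223623e+00] [-0.39891328  0.43654384  0.04526718  1.74508216 -0.02564374  0.96090885
  1.1482509 ]
```

```bash
python3 -m handwheel '{"finger_gap": [0.085,0.085,0.085,0.085,0.085],"tx": [-0.0036,-0.0036,-0.0036,-0.0036,-0.0036],"ty": [0.0046,0.0046,0.0046,0.0046,0.0046],"tz": [0.05,0.1,0.14,0.14,0.14],"wx": [0,0,0,0,0],"wy": [0,0,0,0,0],"wz": [0.004,0.004,0.004,0.004,0.004]}'
python3 - <<'E'
from h import *
pull_wrist("w1"); s=arm.read_state(); print(s["ee_pos"],s["orientation"])
E
```

```text
time_s: 3.15
ee_pos: [0.6224, 0.1924, 0.1204]
orientation: [3.141, -0.001, 3.057]
contact_force: [0.3, 0.2, 0.5]
width: 0.0852
grasp_force: 0.0
conf 0.86 top z 0.0466 blade ((621.9315185546875, 192.77389526367188), (17.646759033203125, 69.50801086425781), 84.4193115234375) foot z 0.0099 ((622.3958129882812, 192.68411254882812), (44.0013313293457, 110.33458709716797), 84.56756591796875)
[0.6248164  0.19221367 0.12292129] [3.13919744 0.0042764  3.05515932]
```

View pics/w1.png

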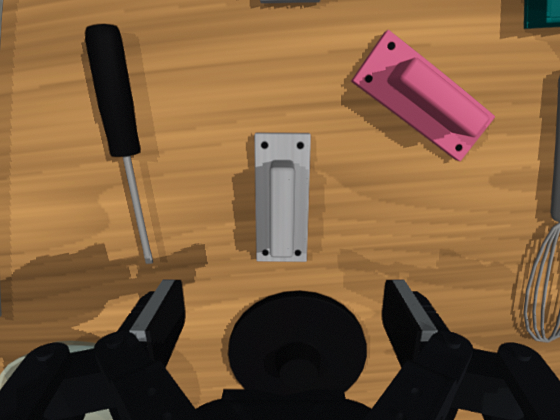

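The wrist view shows the aluminium pull at (283,197), centred between the fingers (about x=284); the pink copy is well clear at (425,95).

```bash
python3 -m handwheel '{"finger_gap": [0.085,0.085,0.085,0.085,0.0,0.0,0.0,0.0,0.0,0.0],"tx": [0,0,0,0,0,0,0,0,0,0],"ty": [0,0,0,0,0,0,0,0,0,0],"tz": [0.05,0.08,0.089,0.089,0.089,0.089,0.089,0.089,0.089,0.089],"wx": [0,0,0,0,0,0,0,0,0,0],"wy": [0,0,0,0,0,0,0,0,0,0],"wz": [0.008,0.008,0.008,0.008,0.008,0.008,0.008,0.008,0.008,0.008]}' 60; python3 -c "
from h import *
for i in range(3):
  s=arm.read_state();print(s['ee_pos'],s['orientation'],s['contact_force'],s['width'],s['grasp_force']); imaging.camera('top')"
```

```text
time_s: 4.25
ee_pos: [0.6231, 0.1905, 0.0314]
orientation: [3.141, 0.0, 3.046]
contact_force: [-0.0, -0.1, 0.0]
width: 0.0001
grasp_force: 0.0
[0.62309897 0.19049871 0.03140451] [3.14149005e+00 2.22516754e-04 3.04579448e+00] [-0.00208587 -0.08149432  0.00848602] 5.147077766976572e-05 0.0
[0.62303389 0.19051881 0.03129069] [3.14157016e+00 5.72261442e-05 3.04587480e+00] [-0.99051135 -0.38177295 -0.81990017] 0.0002854676553799263 0.0
[0.62298016 0.1904852  0.03118774] [-3.14153643e+00 -7.05528929e-05  3.04585528e+00] [-0.44523922 -0.10744486  0.58591566] 0.00011143018510853001 0.0
```

The fingers shut on nothing, so I look before doing anything else.

```bash
python3 -c "
from h import *
d=imaging.camera('wrist');save(d,'w2');d=imaging.camera('scene');save(d,'s2',(230,120,180,130),4)
print(arm.read_state())"
```

```text
{'time_s': 4.5, 'joint_pos': array([-0.38649271,  0.72047508,  0.02970123,  1.88298487, -0.03818184,
        0.53881997,  1.14370483]), 'qvel': array([ 0.00175364,  0.00089876, -0.00035871,  0.00106328, -0.00061873,
       -0.00034177, -0.00076562]), 'joint_torque': array([ 6.62762322e-04, -5.41170216e+01,  1.50791612e+00, -1.25845948e+01,
        6.14367746e-03,  1.98621725e-03, -2.72235887e-06]), 'ee_pos': array([0.62297185, 0.19051037, 0.03111169]), 'orientation': array([-3.14152270e+00, -1.29923382e-04,  3.04589163e+00]), 'contact_force': array([-0.10645251,  0.6610114 ,  0.09013431]), 'moment': array([-0.01792716, -0.00135889, -0.03927602]), 'grasp_force': 0.0, 'width': -0.0002513022964986168}
```

View pics/w2.png

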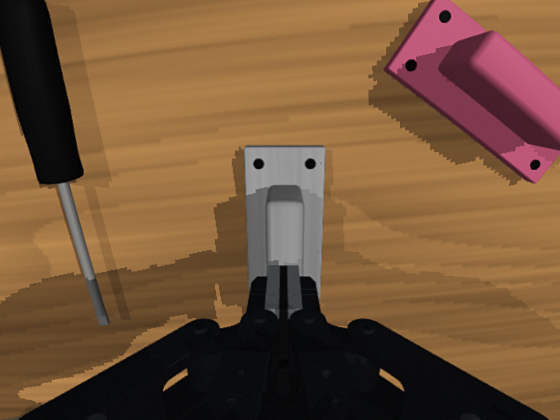

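View pics/s2.png

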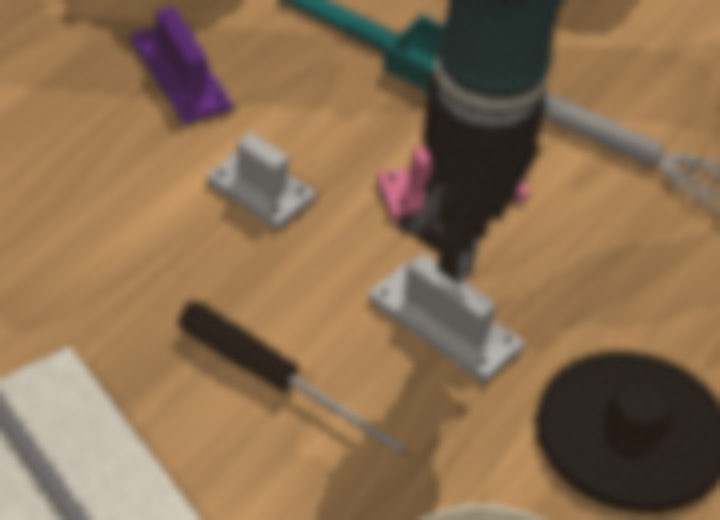

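The wrist view shows the shut fingertips at about (284,270), seemingly over the blade (284,225) and not astride it; the scene crop (fingers at (455,260)) agrees that they are above it. I check the heights by depth.

```bash
python3 -c "
from h import *
d,T=pull_wrist(near=(.63,.19))
I=np.eye(4)
for u,v in((284,150),(284,200),(284,230),(284,255),(275,268),(292,268),(284,275),(275,280),(292,280),(270,300),(300,300),(258,282),(312,282),(284,330)):
  print(u,v,world(d,[u,v],T=T)[0].round(3),world(d,[u,v],T=I)[0].round(3),d['img'][v,u])
"
```

```text
conf 0.77 top z 0.0466 blade ((607.0082397460938, 193.31982421875), (26.555509567260742, 39.49348831176758), 83.57186889648438) foot z 0.0099 ((614.9309692382812, 193.63619995117188), (46.841522216796875, 95.81608581542969), 85.84443664550781)
284 150 [0.57  0.197 0.011] [0.054 0.002 0.02 ] [153 151 152]
284 200 [0.588 0.195 0.044] [ 0.036  0.001 -0.013] [84 85 85]
284 230 [0.602 0.194 0.046] [ 0.022  0.001 -0.015] [145 145 146]
284 255 [0.615 0.193 0.045] [ 0.008  0.001 -0.014] [147 147 148]
275 268 [0.612 0.189 0.062] [ 0.01  -0.002 -0.031] [63 66 68]
292 268 [0.612 0.196 0.064] [ 0.011  0.005 -0.033] [65 68 70]
284 275 [0.613 0.193 0.069] [ 0.011  0.001 -0.038] [8 9 9]
275 280 [0.612 0.189 0.074] [ 0.011 -0.002 -0.043] [64 66 69]
292 280 [0.613 0.196 0.073] [ 0.01   0.005 -0.042] [63 67 67]
270 300 [0.612 0.188 0.088] [ 0.011 -0.004 -0.057] [65 67 66]
300 300 [0.614 0.199 0.087] [ 0.01   0.007 -0.056] [66 69 70]
258 282 [0.616 0.182 0.068] [ 0.006 -0.01  -0.037] [11 10 13]
312 282 [0.618 0.204 0.068] [ 0.006  0.013 -0.036] [ 7  8 13]
284 330 [0.621 0.192 0.094] [ 0.002  0.001 -0.063] [12 13 13]
```

```bash
python3 -c "
from h import *
d=imaging.camera('wrist');save(d,'w3',(200,200,170,160),4.0*.85)
I=np.eye(4)
for u in(272,277,291,296):
  print(u,[(v,*(1000*world(d,[u,v],T=I)[0]).round().astype(int)) for v in range(256,330,4)])
for u in range(250,320,6): print(u,(1000*world(d,[u,272],T=I)[0]).round())
"
```

```text
272 [(256, np.int64(8), np.int64(-4), np.int64(-15)), (260, np.int64(7), np.int64(-4), np.int64(-15)), (264, np.int64(4), np.int64(-4), np.int64(-15)), (268, np.int64(10), np.int64(-4), np.int64(-31)), (272, np.int64(11), np.int64(-4), np.int64(-36)), (276, np.int64(11), np.int64(-4), np.int64(-39)), (280, np.int64(11), np.int64(-3), np.int64(-42)), (284, np.int64(11), np.int64(-3), np.int64(-45)), (288, np.int64(10), np.int64(-3), np.int64(-48)), (292, np.int64(10), np.int64(-3), np.int64(-51)), (296, np.int64(10), np.int64(-3), np.int64(-54)), (300, np.int64(11), np.int64(-3), np.int64(-57)), (304, np.int64(10), np.int64(-3), np.int64(-58)), (308, np.int64(10), np.int64(-3), np.int64(-62)), (312, np.int64(12), np.int64(-3), np.int64(-66)), (316, np.int64(11), np.int64(-3), np.int64(-67)), (320, np.int64(11), np.int64(-3), np.int64(-70)), (324, np.int64(11), np.int64(-3), np.int64(-73)), (328, np.int64(12), np.int64(-3), np.int64(-76))]
277 [(256, np.int64(8), np.int64(-2), np.int64(-14)), (260, np.int64(6), np.int64(-2), np.int64(-14)), (264, np.int64(4), np.int64(-2), np.int64(-15
[... 2217 characters left out ...]
(-52)), (296, np.int64(10), np.int64(6), np.int64(-53)), (300, np.int64(11), np.int64(6), np.int64(-57)), (304, np.int64(11), np.int64(6), np.int64(-60)), (308, np.int64(11), np.int64(5), np.int64(-63)), (312, np.int64(12), np.int64(5), np.int64(-67)), (316, np.int64(12), np.int64(5), np.int64(-70)), (320, np.int64(12), np.int64(5), np.int64(-71)), (324, np.int64(12), np.int64(5), np.int64(-73)), (328, np.int64(11), np.int64(5), np.int64(-74))]
250 [-19. -19.  21.]
256 [-19. -15.  22.]
262 [-19. -12.  21.]
268 [ 11.  -5. -36.]
274 [ 10.  -3. -34.]
280 [ 11.  -0. -36.]
286 [ 11.   2. -36.]
292 [ 11.   5. -36.]
298 [ 11.   7. -36.]
304 [-19.  14.  22.]
310 [-19.  17.  20.]
316 [-19.  21.  21.]
```

View pics/w3.png

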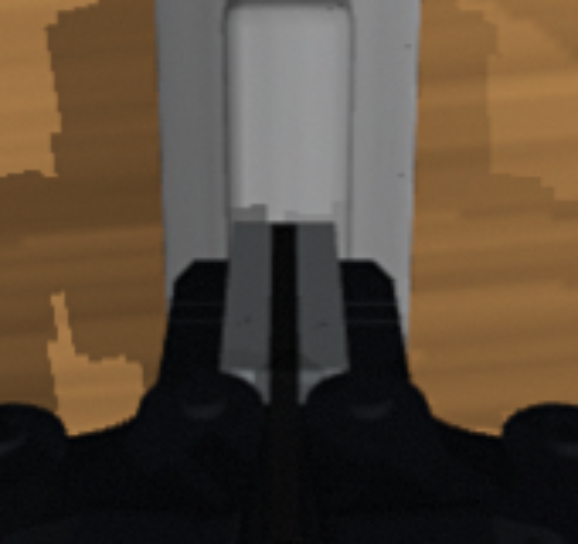

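The crop shows the shut tips at (284,225), above the blade. By depth the tips are at tool z about -30 mm, not +14 mm, so the reported frame stands some 44 mm ahead of the real fingers. I work from this measurement: open, then go down about 43 mm more, checking on the way.

```bash
python3 -m handwheel '{"finger_gap": [0.085,0.085,0.085,0.085,0.085,0.085,0.085,0.085,0.085,0.085],"tx": [0,0,0,0,0,0,0,0,0,0],"ty": [0,0,0,0,0,0,0,0,0,0],"tz": [0,0,0,0,0,0.02,0.036,0.042,0.042,0.042],"wx": [0,0,0,0,0,0,0,0,0,0],"wy": [0,0,0,0,0,0,0,0,0,0],"wz": [0,0,0,0,0,0,0,0,0,0]}'; python3 -c "
from h import *
d,T=pull_wrist('w4',near=(.63,.19)); I=np.eye(4)
z=[world(d,np.c_[np.full(420,u),np.arange(420)],T=I) for u in (150,165,180,390,400,415)]
for a in z: a=a[(abs(a[:,0])<.014)&(abs(a[:,1])<.06)]; print(len(a),a[:3].round(3).tolist())
"
```

```text
time_s: 5.65
ee_pos: [0.6232, 0.1905, -0.0108]
orientation: [-3.142, -0.0, 3.046]
contact_force: [-0.3, 0.2, 0.8]
width: 0.0851
grasp_force: 0.0
conf 0.86 top z 0.0465 blade ((622.363037109375, 192.1991424560547), (18.073610305786133, 70.43800354003906), 84.37049102783203) foot z 0.0099 ((635.2931518554688, 191.4158935546875), (45.9359245300293, 136.3576202392578), 85.3372802734375)
70 [[0.007, -0.053, -0.045], [0.006, -0.053, -0.045], [0.007, -0.052, -0.046]]
126 [[0.014, -0.057, -0.01], [0.013, -0.057, -0.011], [0.013, -0.057, -0.01]]
92 [[0.014, -0.049, -0.01], [0.014, -0.049, -0.011], [0.013, -0.049, -0.01]]
98 [[0.014, 0.053, -0.011], [0.013, 0.053, -0.01], [0.012, 0.053, -0.01]]
121 [[0.014, 0.058, -0.012], [0.013, 0.058, -0.011], [0.013, 0.058, -0.012]]
71 [[0.006, 0.055, -0.044], [0.006, 0.054, -0.045], [0.007, 0.054, -0.047]]
```

View pics/w4.png

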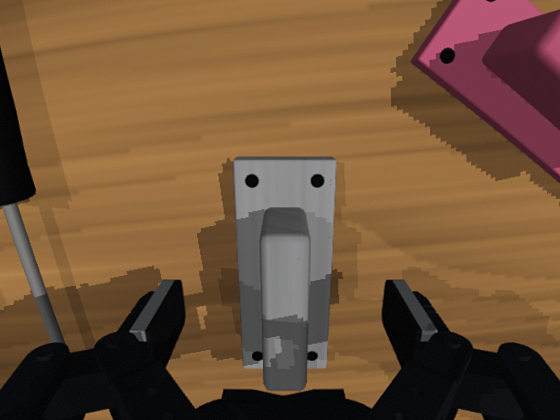

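The picture shows the blade (285,300) now between the open pads (160 and 408, tips about z 33 mm); closing brings the tips to about z 19 mm, above the foot.

```bash
python3 -m handwheel '{"finger_gap": [0,0,0,0,0,0],"tx": [0,0,0,0,0,0],"ty": [0,0,0,0,0,0],"tz": [0,0,0,0,0,0],"wx": [0,0,0,0,0,0],"wy": [0,0,0,0,0,0],"wz": [0,0,0,0,0,0]}' 60
python3 -m handwheel '{"finger_gap": [0,0,0,0,0,0],"tx": [0,0,0,0,0,0],"ty": [0,0,0,0,0,0],"tz": [-0.005,-0.03,-0.075,-0.12,-0.12,-0.12],"wx": [0,0,0,0,0,0],"wy": [0,0,0,0,0,0],"wz": [0,0,0,0,0,0]}'
python3 -c "
from h import *
d,T=pull_wrist(near=(.63,.19)); I=np.eye(4)
for m in models.masks_of(d,'pull_long')[:1]:
    v,u=np.nonzero(m['pixels']&(d['depth']>0)); w=world(d,np.c_[u,v],T=I); f=w[(w[:,2]>.0)&(w[:,2]<.04)&(w[:,0]>-.07)]
    print(cv2.minAreaRect(f[:,:2].astype(np.float32)*1000)); A=np.c_[f[:,:2],np.ones(len(f))]; c=np.linalg.lstsq(A,f[:,2],rcond=None)[0]; r=f[:,2]-A@c; k=abs(r)<.002; c=np.linalg.lstsq(A[k],f[k,2],rcond=None)[0]; print('plane',c,k.sum()); print(f[k].min(0),f[k].max(0))
s=arm.read_state();print(s['ee_pos'],s['orientation'],s['contact_force'],s['moment'],s['joint_pos'])
"
```

```text
time_s: 6.35
ee_pos: [0.6233, 0.1905, -0.0105]
orientation: [3.141, 0.0, 3.046]
contact_force: [-0.9, -0.7, 2.2]
width: 0.0173
grasp_force: 59.2
time_s: 6.95
ee_pos: [0.6233, 0.1906, 0.1103]
orientation: [3.141, 0.001, 3.046]
contact_force: [-0.0, -0.3, -3.0]
width: 0.0171
grasp_force: 58.9
conf 0.95 top z 0.1674 blade ((622.310546875, 191.3939971923828), (20.31625747680664, 70.3160629272461), 85.90689086914062) foot z 0.1306 ((689.9042358398438, 184.8388214111328), (83.22322082519531, 245.8875274658203), 84.03517150878906)
((0.0, 0.0), (0.0, 0.0), 0.0)
plane [0. 0. 0.] 0Traceback (most recent call last):
  File "<string>", line 6, in <module>
    print(cv2.minAreaRect(f[:,:2].astype(np.float32)*1000)); A=np.c_[f[:,:2],np.ones(len(f))]; c=np.linalg.lstsq(A,f[:,2],rcond=None)[0]; r=f[:,2]-A@c; k=abs(r)<.002; c=np.linalg.lstsq(A[k],f[k,2],rcond=None)[0]; print('plane',c,k.sum()); print(f[k].min(0),f[k].max(0))
                                                                                                                                                                                                                                                     ~~~~~~~~^^^
    return umr_minimum(a, axis, None, out, keepdims, initial, where)
ValueError: zero-size array to reduction operation minimum which has no identity
```

```bash
cat >> h.py <<'E'
def held(d):
    for m in models.masks_of(d,'pull_long')[:1]:
        v,u=np.nonzero(m['pixels']&(d['depth']>0)); w=world(d,np.c_[u,v],T=np.eye(4)); w=w[np.abs(w[:,0])<.07]
        b=w[(w[:,2]<-.053)&(w[:,2]>-.061)&(w[:,0]>.012)]; f=w[(w[:,2]>-.026)&(w[:,2]<-.014)&(np.abs(w[:,1])<.03)]
        A=np.c_[f[:,:2],np.ones(len(f))]; c=np.linalg.lstsq(A,f[:,2],rcond=None)[0]
        print("held: blade",len(b),cv2.minAreaRect(b[:,:2].astype(np.float32)*1000),"foot",len(f),cv2.minAreaRect(f[:,:2].astype(np.float32)*1000),"plane",c.round(4),"x",f[:,0].min().round(4),f[:,0].max().round(4))
E
python3 -m handwheel '{"finger_gap": [0,0,0,0,0,0,0,0,0,0],"tx": [0.086,0.086,0.086,0.086,0.086,0.086,0.086,0.086,0.086,0.086],"ty": [-0.337,-0.337,-0.337,-0.337,-0.337,-0.337,-0.337,-0.337,-0.337,-0.337],"tz": [-0.01,-0.01,-0.01,-0.01,-0.01,-0.01,-0.01,-0.01,-0.01,-0.01],"wx": [0,0,0,0,0,0,0,0,0,0],"wy": [0,0,0,0,0,0,0,0,0,0],"wz": [0.232,0.232,0.232,0.232,0.232,0.232,0.232,0.232,0.232,0.232]}'
python3 -c "
from h import *
T=toolT(); d=imaging.camera('wrist'); save(d,'w5',s=1.4); held(d); print(T.round(4))
np.savez('w5.npz',T=T,depth=d['depth'],img=d['img'])
s=arm.read_state();print(s['ee_pos'],s['orientation'],s['contact_force'],s['moment'],s['joint_pos'])
# cheek tops: door plane and jig points in flap guess frame
v,u=np.mgrid[0:420,0:560]; w=world(d,np.c_[u.ravel(),v.ravel()],T=T); ok=(d['depth'].ravel()>0)
c,s_=np.cos(-.328),np.sin(-.328); p=w[:,:2]-[.548,-.151]; fx=p[:,0]*c+p[:,1]*s_; fy=-p[:,0]*s_+p[:,1]*c; z=w[:,2]
door=ok&(abs(z-.018)<.003)&(abs(fx)<.148)&(abs(fy)>.05)&(abs(fy)<.098); print('door z',np.median(z[door]))
for a in range(-145,80,15):
    k=ok&(abs(fx*1000-a)<7.5)&(abs(z-.026)<.0025)&(abs(fy)<.045)
    y=fy[k]*1000; L=y[y<0];H=y[y>0]
    print(a,len(L),np.percentile(L,[2,98]).round(1) if len(L)>20 else '',len(H),np.percentile(H,[2,98]).round(1) if len(H)>20 else '')
"
```

```text
time_s: 8.1
ee_pos: [0.505, -0.1354, 0.1182]
orientation: [3.141, -0.002, 2.815]
contact_force: [-0.0, 1.2, -1.7]
width: 0.0171
grasp_force: 59.2
held: blade 3121 ((24.16766357421875, 1.2408943176269531), (24.30022430419922, 18.00568389892578), 0.06855260580778122) foot 8281 ((0.7920761108398438, 0.9393653869628906), (110.70294952392578, 43.684783935546875), 0.23154789209365845) plane [ 0.0054 -0.0006 -0.0206] x -0.0545 0.0561
[[-9.472e-01  3.206e-01 -1.600e-03  5.050e-01]
 [ 3.206e-01  9.472e-01  1.100e-03 -1.354e-01]
 [ 1.900e-03  5.000e-04 -1.000e+00  1.182e-01]
 [ 0.000e+00  0.000e+00  0.000e+00  1.000e+00]]
[ 0.50561804 -0.13468228  0.11861329] [ 3.14087827e+00 -1.05867020e-03  2.81716087e+00] [ 0.35930595  0.01142794 -3.14785147] [ 0.02350822 -0.0128293   0.02901746] [ 0.12191283  0.47109298  0.06954499  2.1329967  -0.0630152   0.54030574
  1.48435524]
door z 0.017878250242063243
-145 352 [-34.3 -22.6] 354 [25.7 37.1]
-130 371 [-34.2 -22.7] 374 [25.5 36.9]
-115 352 [-34.  -22.5] 350 [25.3 36.8]
-100 342 [-34.  -22.7] 345 [25.4 36.6]
-85 148 [-34.2 -22.4] 152 [25. 37.]
-70 0  0 
-55 0  0 
-40 0  0 
-25 0  0 
-10 0  0 
5 0  0 
20 0  0 
35 0  0 
50 0  0 
65 0  0
```

View pics/w5.png

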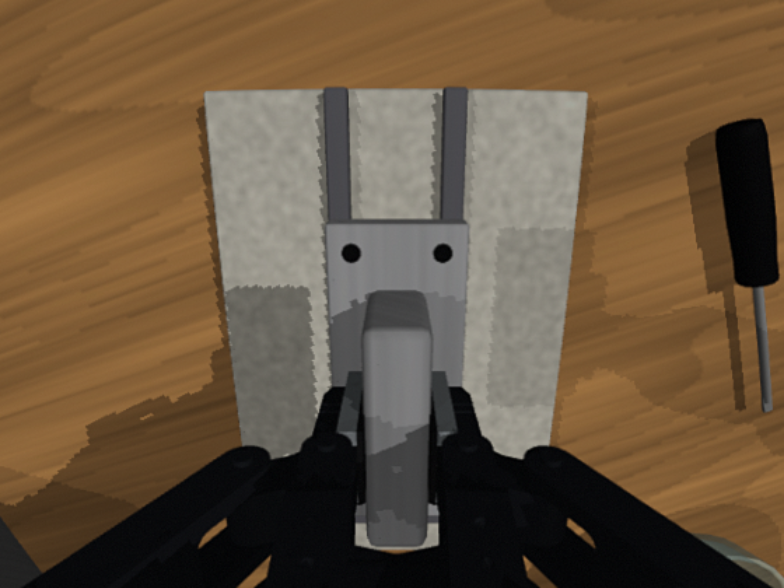

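The picture shows the held pull (foot edge at row 222, columns 327-468) squarely over the channel, cheeks at (337,150) and (455,150). By measurement it sits 0.5 mm to +y and is parallel within a few mrad.

```bash
cat >> h.py <<'E'
def rel():
    T=toolT(); d=imaging.camera('wrist'); held(d)
    v,u=np.mgrid[0:420,0:560]; t=world(d,np.c_[u.ravel(),v.ravel()],T=np.eye(4)); ok=d['depth'].ravel()>0
    zf=T[2,3]
    door=ok&(abs(T[2,3]-t[:,2]-.018)<.004)&(abs(t[:,1])>.045)&(abs(t[:,1])<.095)&(t[:,0]>.02)&(t[:,0]<.1)
    A=np.c_[t[door,:2],np.ones(door.sum())]; print("door plane tool",np.linalg.lstsq(A,t[door,2],rcond=None)[0].round(4))
    ch=ok&(abs(T[2,3]-t[:,2]-.026)<.0025)&(abs(t[:,1])<.042)&(t[:,0]>.058)
    for lo in range(58,110,10):
        k=ch&(t[:,0]*1000>lo)&(t[:,0]*1000<lo+10); y=t[k,1]*1000; L,H=y[y<0],y[y>0]
        if len(L)>20 and len(H)>20: a=np.percentile(L,[2,98]);b=np.percentile(H,[2,98]); print(lo+5,a.round(1),b.round(1),"mid",((a+b[::-1])/2).round(2))
    print("T",T[:3,3],R.from_matrix(T[:3,:3]).as_euler("xyz")); return d,T
E
python3 -m handwheel '{"finger_gap": [0,0,0,0,0],"tx": [0,0,0,0,0],"ty": [-0.0005,-0.0005,-0.0005,-0.0005,-0.0005],"tz": [0.04,0.075,0.09,0.09,0.09],"wx": [0,0,0,0,0],"wy": [0,0,0,0,0],"wz": [0,0,0,0,0]}'
python3 -c "
from h import *
d,T=rel(); save(d,'w6')"
```

```text
time_s: 8.7
ee_pos: [0.5057, -0.1361, 0.0292]
orientation: [3.141, -0.0, 2.816]
contact_force: [0.4, -1.0, -2.8]
width: 0.017
grasp_force: 59.2
held: blade 3104 ((24.221906661987305, 1.222362995147705), (24.38829803466797, 18.0217227935791), 0.17064236104488373) foot 8193 ((0.8234405517578125, 0.9501571655273438), (110.76606750488281, 43.770023345947266), 0.3157985806465149) plane [ 0.0059 -0.001  -0.0206] x -0.0546 0.0562
door plane tool [-0.0014 -0.0006  0.0113]
63 [-34.6 -23.1] [24.9 36.6] mid [0.99 0.92]
73 [-34.6 -23. ] [25.  36.5] mid [0.99 1.01]
83 [-34.4 -23.1] [25.2 36.8] mid [1.22 1.04]
93 [-34.3 -23.1] [25.2 36.4] mid [1.06 1.05]
103 [-34.4 -22.9] [25.4 36.7] mid [1.14 1.24]
T [ 0.50571086 -0.13607363  0.0291931 ] [ 3.14121768e+00 -9.26107140e-05  2.81593521e+00]
```

```bash
python3 -m handwheel '{"finger_gap": [0,0,0,0,0],"tx": [0,0,0,0,0],"ty": [0,0,0,0,0],"tz": [0.01,0.015,0.018,0.02,0.02],"wx": [0,0,0,0,0],"wy": [0.006,0.006,0.006,0.006,0.006],"wz": [0,0,0,0,0]}'
python3 -c "
from h import *
for i in range(4):
  s=arm.read_state();print(s['ee_pos'],s['orientation'],s['contact_force'],s['moment']); d=imaging.camera('wrist')"
python3 -m handwheel '{"finger_gap": [0,0,0],"tx": [0,0,0],"ty": [0,0,0],"tz": [0.0015,0.002,0.002],"wx": [0,0,0],"wy": [0,0,0],"wz": [0,0,0]}'
python3 -c "
from h import *
d,T=rel()
for i in range(4):
  s=arm.read_state();print(s['ee_pos'],s['orientation'],s['contact_force'],s['moment']); d=imaging.camera('wrist')"
```

```text
time_s: 9.3
ee_pos: [0.5048, -0.1372, 0.0089]
orientation: [-3.142, -0.007, 2.814]
contact_force: [-0.4, -0.1, -2.6]
width: 0.0172
grasp_force: 59.3
[ 0.50476811 -0.13723146  0.00889102] [-3.14151046 -0.00663612  2.81365192] [-0.35814375 -0.05345862 -2.61782538] [-0.04464625 -0.03475305  0.0385981 ]
[ 0.50491184 -0.13726133  0.00907738] [-3.14156168 -0.00627941  2.81366138] [-0.49627704  0.03894475 -1.7792214 ] [-0.00640278 -0.03542478  0.00476503]
[ 0.50502019 -0.1372971   0.00919615] [-3.14156273 -0.0060151   2.81366566] [ 0.3328409  -0.61824165 -2.66889866] [-0.01092767 -0.03786234  0.00107424]
[ 0.50511527 -0.13731447  0.00930127] [-3.14158161 -0.00574544  2.81371302] [-0.13462567  0.87153867 -2.65330468] [-0.08016987  0.00061299 -0.02706558]
time_s: 9.8
ee_pos: [0.5052, -0.1373, 0.0076]
orientation: [3.142, -0.005, 2.814]
contact_force: [-0.1, 1.9, 2.8]
width: 0.0175
grasp_force: 60.1
held: blade 3122 ((24.254955291748047, 1.2212872505187988), (24.47316551208496, 17.9893741607666), 0.22579829394817352) foot 8267 ((0.7383384704589844, 0.4728679656982422), (110.69437408447266, 44.
[... 331 characters left out ...]
2 37.5] mid [2.16 2.17]
T [ 0.5052019 -0.1372631  0.0075965] [ 3.14150544 -0.00544027  2.81374604]
[ 0.5051901  -0.13724981  0.00753806] [ 3.14153057 -0.00550166  2.81382857] [-1.19624955  0.15750288  2.81566222] [-0.0082677   0.00157942 -0.01185319]
[ 0.50518205 -0.13725733  0.00752661] [ 3.14152839 -0.00552619  2.81378457] [-1.72565957  1.11118898  4.27791185] [ 0.05264233  0.02713446 -0.0115064 ]
[ 0.50519916 -0.13721939  0.00752446] [ 3.14151156 -0.00551324  2.81389968] [-1.28209868  1.1921961   4.24709202] [0.0265461  0.02874544 0.00326286]
[ 0.5051408  -0.13724255  0.00751388] [ 3.14153038 -0.00560629  2.81376151] [-1.69045467 -0.80070663  4.07206762] [0.03279079 0.0866183  0.05226719]
```

It is down on the floor with a few newtons and clear of the stop, but 1.2 mm off the channel's centre; I centre it, then start to slide.

```bash
python3 -m handwheel '{"finger_gap": [0,0,0,0],"tx": [0,0,0,0],"ty": [0.0006,0.0012,0.0012,0.0012],"tz": [0,0,0,0],"wx": [0,0,0,0],"wy": [0,0,0,0],"wz": [-0.002,-0.003,-0.003,-0.003]}'
python3 -c "
from h import *
d,T=rel()
for i in range(3):
  s=arm.read_state();print(s['contact_force'],s['moment']); d=imaging.camera('wrist')"
python3 -m handwheel '{"finger_gap": [0,0,0,0,0,0,0,0],"tx": [-0.004,-0.008,-0.012,-0.016,-0.02,-0.024,-0.024,-0.024],"ty": [0.0,0,0,0,0,0,0,0],"tz": [0,0,0,-0.0001,-0.0001,-0.0001,-0.0001,-0.0001],"wx": [0,0,0,0,0,0,0,0],"wy": [0,0,0,0,0,0,0,0],"wz": [0,0,0,0,0,0,0,0]}'
python3 -c "
from h import *
d,T=rel()
for i in range(4):
  s=arm.read_state();print(s['ee_pos'],s['contact_force'],s['moment']); d=imaging.camera('wrist')
for c in('top','scene'):
  d=imaging.camera(c)
  for m in models.masks_of(d,'stop_face')[:2]: v,u=np.nonzero(m['pixels']);w=world(d,np.c_[u,v]);q=w[abs(w[:,2]-.037)<.004];print(c,m['confidence'],cv2.minAreaRect(q[:,:2].astype(np.float32)*1000))
"
```

```text
time_s: 10.5
ee_pos: [0.5051, -0.1372, 0.0075]
orientation: [-3.141, -0.006, 2.815]
contact_force: [-1.7, -2.0, 5.6]
width: 0.0169
grasp_force: 60.5
held: blade 3137 ((24.167116165161133, 1.2438554763793945), (24.38105010986328, 17.995038986206055), 0.3656727075576782) foot 8251 ((0.898406982421875, 0.552001953125), (110.28825378417969, 44.821659088134766), 0.09269241988658905) plane [ 0.0082 -0.0022 -0.0206] x -0.0543 0.0561
door plane tool [ 0.0047 -0.002  -0.0104]
63 [-33.3 -21.8] [26.2 37.8] mid [2.2  2.21]
73 [-33.4 -21.9] [26.3 37.9] mid [2.26 2.2 ]
83 [-33.1 -21.9] [26.4 37.6] mid [2.27 2.23]
93 [-33.3 -21.9] [26.5 37.7] mid [2.22 2.3 ]
103 [-33.2 -21.8] [26.3 37.6] mid [2.2  2.28]
T [ 0.50513797 -0.13724394  0.00749429] [-3.14056791 -0.005657    2.81507421]
[-1.95462818 -1.50721264  5.8580552 ] [-0.36622756  0.17600832 -0.04425336]
[-1.6780097  -1.6996718   5.77912053] [-0.35408304  0.16894588 -0.10893748]
[-1.33465932 -1.72465948  5.7220585 ] [-0.36316337  0.11946583 -0.11766206]
time_s: 11.55
ee_pos: [0.5254, -0.1431, 0.0074]
orientation: [-3.141, -0.011, 2.817]
contact_for
[... 805 characters left out ...]
] [0.2422766  0.74653912 0.04656532]
[ 0.52539141 -0.14306002  0.00741589] [-5.73854466  1.90890454 10.27271481] [ 0.20467581  0.70973394 -0.01397017]
[ 0.52534982 -0.14308008  0.00741708] [-5.35258797  1.83100503  9.21539017] [0.21775084 0.75187514 0.02011588]
[ 0.52536555 -0.14305922  0.00740648] [-6.06652252  2.32833317 10.03299693] [0.22169419 0.7518925  0.01692383]
top 0.51 ((607.901611328125, -143.4443359375), (17.89894676208496, 31.708431243896484), 70.44526672363281)
top 0.25 ((440.086669921875, 210.85824584960938), (14.076847076416016, 35.41496276855469), 87.1661605834961)
scene 0.6 ((599.6495361328125, -168.42735290527344), (70.57947540283203, 31.86956214904785), 70.87991333007812)
```

```bash
cat >> h.py <<'E'
def st(n=4):
    a=[]
    for i in range(n): a.append(arm.read_state()); d=imaging.camera('wrist')
    m=lambda k:np.mean([s[k] for s in a],0)
    f=m('contact_force'); c,s=np.cos(-.33),np.sin(-.33); p=m('ee_pos'); q=p[:2]-[.505,-.1354]
    print("t",round(a[-1]['time_s'],2),"fx adv mm",round((q[0]*c+q[1]*s)*1000,2),"lat",round((-q[0]*s+q[1]*c)*1000,2),"z",p[2].round(4),"Fflap",(f[0]*c+f[1]*s).round(1),(-f[0]*s+f[1]*c).round(1),f[2].round(1),"M",m('moment').round(2),"rpy",a[-1]['orientation'].round(4),"w",a[-1]['width'].round(4),a[-1]['grasp_force'].round(0)); return d
E
python3 -m handwheel '{"finger_gap": [0,0,0,0,0,0,0],"tx": [0,0,-0.002,-0.004,-0.006,-0.006,-0.006],"ty": [0,0,0,0,0,0,0],"tz": [-0.0008,-0.0012,-0.0012,-0.0012,-0.0012,-0.0012,-0.0012],"wx": [0,0,0,0,0,0,0],"wy": [0,0,0,0,0,0,0],"wz": [0,0,0,0,0,0,0]}'
python3 -c "
from h import *
d=st(); rel(); save(d,'w7')"
```

```text
time_s: 12.75
ee_pos: [0.5334, -0.1455, 0.008]
orientation: [-3.142, -0.007, 2.817]
contact_force: [-1.6, 0.3, -3.2]
width: 0.0172
grasp_force: 59.5Traceback (most recent call last):
  File "<string>", line 3, in <module>
    d=st(); rel(); save(d,'w7')
  File "h.py", line 54, in st
    print("t",round(a[-1]['time_s'],2),"fx adv mm",round((q[0]*c+q[1]*s)*1000,2),"lat",round((-q[0]*s+q[1]*c)*1000,2),"z",p[2].round(4),"Fflap",(f[0]*c+f[1]*s).round(1),(-f[0]*s+f[1]*c).round(1),f[2].round(1),"M",m('moment').round(2),"rpy",a[-1]['orientation'].round(4),"w",a[-1]['width'].round(4),a[-1]['grasp_force'].round(0)); return d
                                                                                                                                                                                                                                                                                  ^^^^^^^^^^^^^^^^^^^^
AttributeError: 'float' object has no attribute 'round'
```

```bash
sed -i "s/a\[-1\]\['width'\].round(4),a\[-1\]\['grasp_force'\].round(0)/round(float(a[-1]['width']),4),round(float(a[-1]['grasp_force']))/" h.py
python3 -m handwheel '{"finger_gap": [0,0,0],"tx": [0,0,0],"ty": [0,0,0],"tz": [0.0004,0.0009,0.0009],"wx": [0,0,0],"wy": [0,0,0],"wz": [0,0,0]}'
python3 -c "
from h import *
st(); rel()"
python3 -m handwheel '{"finger_gap": [0,0,0,0,0,0],"tx": [-0.001,-0.002,-0.003,-0.004,-0.004,-0.004],"ty": [0,0,0,0,0,0],"tz": [0,0,0,0,0,0],"wx": [0,0,0,0,0,0],"wy": [0,0,0,0,0,0],"wz": [0,0,0,0,0,0]}'
python3 -c "
from h import *
st()"
```

```text
time_s: 13.25
ee_pos: [0.5334, -0.1455, 0.0075]
orientation: [-3.142, -0.007, 2.817]
contact_force: [-2.3, 0.5, -0.6]
width: 0.0173
grasp_force: 59.8
t 13.4 fx adv mm 30.12 lat -0.4 z 0.0075 Fflap -2.8 0.2 -0.6 M [ 0.18  0.51 -0.05] rpy [-3.1415 -0.0069  2.8168] w 0.0171 60
held: blade 3129 ((24.20339584350586, 1.2302355766296387), (24.421592712402344, 17.956684112548828), 0.22333623468875885) foot 8160 ((0.5677642822265625, 1.1382675170898438), (110.90100860595703, 43.68140411376953), 0.05068821832537651) plane [ 0.0104 -0.0009 -0.0206] x -0.0549 0.056
door plane tool [ 0.0057 -0.0009 -0.0104]
63 [-34.4 -22.9] [25.1 36.7] mid [1.11 1.11]
73 [-34.4 -23. ] [25.3 36.7] mid [1.16 1.13]
83 [-34.1 -23. ] [25.3 36.6] mid [1.23 1.14]
93 [-34.3 -22.9] [25.5 36.6] mid [1.14 1.31]
103 [-34.2 -22.8] [25.3 36.7] mid [1.26 1.26]
113 [-34.1 -22.8] [25.6 36.8] mid [1.36 1.38]
T [ 0.53334221 -0.14553092  0.00745435] [-3.14154054 -0.00690121  2.81675637]
time_s: 14.15
ee_pos: [0.535, -0.1461, 0.0075]
orientation: [-3.141, -0.011, 2.817]
contact_force: [-7.0, 2.6, 5.8]
width: 0.0172
grasp_force: 60.5
t 14.3 fx adv mm 31.88 lat -0.41 z 0.0075 Fflap -7.0 0.0 5.9 M [ 0.44  1.19 -0.06] rpy [-3.1414 -0.011   2.8168] w 0.0168 61
```

```bash
python3 -m handwheel '{"finger_gap": [0,0,0,0,0,0,0],"tx": [-0.001,-0.002,-0.003,-0.004,-0.005,-0.005,-0.005],"ty": [0,0,0,0,0,0,0],"tz": [-0.0001,-0.0003,-0.0004,-0.0005,-0.0005,-0.0005,-0.0005],"wx": [0,0,0,0,0,0,0],"wy": [0,0.001,0.002,0.002,0.003,0.003,0.003],"wz": [0,0,0,0,0,0,0]}'
python3 -c "
from h import *
st(); rel()"
```

```text
time_s: 15.05
ee_pos: [0.5379, -0.1471, 0.0078]
orientation: [-3.141, -0.018, 2.817]
contact_force: [-9.6, 3.2, 7.8]
width: 0.0173
grasp_force: 60.9
t 15.2 fx adv mm 34.9 lat -0.42 z 0.0079 Fflap -9.7 0.1 7.9 M [ 0.58  1.59 -0.03] rpy [-3.1413 -0.0176  2.817 ] w 0.0172 61
held: blade 3137 ((24.18185043334961, 1.2985954284667969), (24.48943519592285, 17.84295082092285), 1.0848865509033203) foot 8232 ((0.5336761474609375, 1.0895538330078125), (110.92008209228516, 43.83658218383789), 0.05225077643990517) plane [ 0.0121 -0.0007 -0.0206] x -0.0549 0.056
door plane tool [ 0.0166 -0.0012 -0.01  ]
63 [-34.3 -23. ] [25.2 36.7] mid [1.17 1.1 ]
73 [-34.2 -23. ] [25.3 36.7] mid [1.23 1.12]
83 [-34.  -23.2] [25.7 36.5] mid [1.25 1.25]
93 [-34.1 -23. ] [25.7 36.7] mid [1.28 1.36]
103 [-33.9 -23.1] [25.5 36.7] mid [1.4 1.2]
113 [-34. -23.] [25.9 36.7] mid [1.36 1.45]
T [ 0.5378732  -0.14711034  0.0078718 ] [-3.14128218 -0.01762022  2.81696362]
```

```bash
python3 -m handwheel '{"finger_gap": [0,0,0,0,0,0,0],"tx": [0,0,-0.001,-0.002,-0.003,-0.003,-0.003],"ty": [0,0,0,0,0,0,0],"tz": [0,0,0,0,0,0,0],"wx": [0,0,0,0,0,0,0],"wy": [-0.004,-0.008,-0.012,-0.012,-0.012,-0.012,-0.012],"wz": [0,0,0,0,0,0,0]}'
python3 -c "
from h import *
st(); rel()"
```

```text
time_s: 16.05
ee_pos: [0.5388, -0.1474, 0.0075]
orientation: [-3.141, -0.01, 2.817]
contact_force: [-10.6, 4.5, 7.4]
width: 0.0174
grasp_force: 61.0
t 16.2 fx adv mm 35.82 lat -0.42 z 0.0075 Fflap -11.3 0.6 8.0 M [ 0.84  2.01 -0.07] rpy [-3.1412 -0.0095  2.8171] w 0.0171 61
held: blade 3091 ((24.208179473876953, 1.2795023918151855), (24.608667373657227, 17.738666534423828), 1.2151645421981812) foot 8207 ((0.6274337768554688, 1.0458145141601562), (110.86795043945312, 43.7807731628418), 0.18811987340450287) plane [ 0.0113 -0.0007 -0.0206] x -0.0549 0.0561
door plane tool [ 0.0085 -0.0014 -0.0104]
63 [-34.3 -23. ] [25.2 36.6] mid [1.16 1.08]
73 [-34.4 -23. ] [25.3 36.7] mid [1.17 1.16]
83 [-34.2 -22.9] [25.4 36.5] mid [1.16 1.23]
93 [-34.2 -22.8] [25.5 36.8] mid [1.3  1.37]
103 [-34.  -22.7] [25.3 36.7] mid [1.35 1.31]
113 [-34.2 -22.9] [25.5 36.9] mid [1.36 1.32]
T [ 0.53873395 -0.14742492  0.00747394] [-3.14113452 -0.00953529  2.81704533]
```

```bash
python3 -m handwheel '{"finger_gap": [0,0,0,0,0,0,0,0],"tx": [-0.001,-0.002,-0.003,-0.004,-0.005,-0.006,-0.006,-0.006],"ty": [0,0,0,0,0,0,0,0],"tz": [0,0,0,-0.0001,-0.0001,-0.0001,-0.0001,-0.0001],"wx": [0,0,0,0,0,0,0,0],"wy": [-0.001,-0.002,-0.003,-0.004,-0.005,-0.005,-0.005,-0.005],"wz": [0,0,0,0,0,0,0,0]}'
python3 -c "
from h import *
st(); rel()
for c in('top','scene'):
  d=imaging.camera(c); save(d,'end_'+c,(320,170,80,70) if c=='top' else (180,230,130,90),6); v,u=np.mgrid[130:330,170:420]; w=world(d,np.c_[u.ravel(),v.ravel()]); p=w[:,:2]-[.5475,-.1515]; c_,s=np.cos(-.329),np.sin(-.329); fx=(p[:,0]*c_+p[:,1]*s)*1000; fy=(-p[:,0]*s+p[:,1]*c_)*1000
  k=(w[:,2]>.032)&(w[:,2]<.0415)&(abs(fy)<36)&(fx>30)&(fx<77); h=(w[:,2]>.038)&(fx>70)&(fx<115)&(abs(fy)<60)&(w[:,2]<.046)
  e=k&(abs(abs(fy)-30)<4)
  print(c,'bar ends fx',k.sum(),e.sum(),np.percentile(fx[e],[3,25,50,75,97]).round(1),'housing fx',np.percentile(fx[h],[2,98]).round(1),'fy',np.percentile(fy[h],[2,98]).round(1))
"
```

```text
time_s: 17.15
ee_pos: [0.5417, -0.1484, 0.0074]
orientation: [-3.141, -0.01, 2.817]
contact_force: [-13.1, 6.0, 12.1]
width: 0.017
grasp_force: 61.6
t 17.3 fx adv mm 38.9 lat -0.43 z 0.0075 Fflap -14.6 0.8 12.1 M [ 1.09  2.67 -0.05] rpy [-3.141  -0.0099  2.8172] w 0.017 62
held: blade 3129 ((24.296260833740234, 1.2523760795593262), (24.696706771850586, 17.83515167236328), 0.6564925909042358) foot 8210 ((0.6487655639648438, 1.1041812896728516), (110.7313461303711, 43.91227722167969), 0.07684013247489929) plane [ 0.0113 -0.0007 -0.0206] x -0.0547 0.056
door plane tool [ 0.0087 -0.0015 -0.0104]
63 [-34.4 -22.8] [25.2 36.7] mid [1.19 1.15]
73 [-34.3 -22.8] [25.3 36.8] mid [1.24 1.22]
83 [-34.1 -23. ] [25.5 36.7] mid [1.3  1.24]
93 [-34.3 -22.9] [25.5 36.8] mid [1.27 1.32]
103 [-34.  -22.9] [25.4 36.8] mid [1.39 1.27]
113 [-34.  -22.9] [25.7 36.8] mid [1.4  1.41]
T [ 0.5416761  -0.14842281  0.00746735] [-3.14098204 -0.00984479  2.81717808]
top bar ends fx 55 19 [40.4 49.9 54.4 58.8 68.2] housing fx [ 77.5 102.3] fy [-43.8  48.3]
scene bar ends fx 167 38 [48.8 52.2 56.4 59.8 62.8] housing fx [ 77.9 104. ] fy [-46.3  45.7]
```

```bash
python3 -m handwheel '{"finger_gap": [0,0,0,0,0,0,0],"tx": [-0.001,-0.002,-0.003,-0.004,-0.004,-0.004,-0.004],"ty": [0,0,0,0,0,0,0],"tz": [-0.0001,-0.0003,-0.0004,-0.0005,-0.0005,-0.0005,-0.0005],"wx": [0,0,0,0,0,0,0],"wy": [-0.001,-0.002,-0.003,-0.003,-0.003,-0.003,-0.003],"wz": [0,0,0,0,0,0,0]}'
python3 -c "
from h import *
st(); rel()
for c in('scene',)*3:
  d=imaging.camera(c); v,u=np.mgrid[130:330,170:420]; w=world(d,np.c_[u.ravel(),v.ravel()]); p=w[:,:2]-[.5475,-.1515]; c_,s=np.cos(-.329),np.sin(-.329); fx=(p[:,0]*c_+p[:,1]*s)*1000; fy=(-p[:,0]*s+p[:,1]*c_)*1000
  e=(w[:,2]>.034)&(w[:,2]<.0415)&(abs(fy)<36)&(fx>30)&(fx<77)&(abs(abs(fy)-29)<6)
  print(c,'bar ends fx',e.sum(),np.percentile(fx[e],[2,10,50,90,98]).round(1))
save(d,'end2',(200,230,110,75),7)
"
```

```text
time_s: 18.25
ee_pos: [0.5445, -0.1494, 0.0075]
orientation: [-3.141, -0.009, 2.817]
contact_force: [-15.0, 5.4, 9.9]
width: 0.0171
grasp_force: 61.3
t 18.4 fx adv mm 41.85 lat -0.43 z 0.0075 Fflap -15.8 0.4 9.7 M [ 1.18  2.8  -0.04] rpy [-3.1409 -0.0089  2.8173] w 0.0174 61
held: blade 3104 ((24.211759567260742, 1.3168315887451172), (24.430509567260742, 17.831724166870117), 0.18711897730827332) foot 8102 ((1.0432472229003906, 0.9945240020751953), (110.1377182006836, 43.70766830444336), 0.24805550277233124) plane [ 0.0122 -0.0009 -0.0206] x -0.054 0.056
door plane tool [ 0.0076 -0.0017 -0.0104]
63 [-34.4 -22.8] [25.2 36.7] mid [1.17 1.2 ]
73 [-34.3 -22.8] [25.3 36.8] mid [1.24 1.23]
83 [-34.1 -23. ] [25.4 36.6] mid [1.25 1.23]
93 [-34.2 -22.8] [25.5 36.9] mid [1.31 1.36]
103 [-34.  -22.7] [25.4 36.8] mid [1.43 1.37]
113 [-34.  -22.8] [25.6 36.9] mid [1.47 1.4 ]
T [ 0.54443188 -0.14936255  0.00750384] [-3.14085498 -0.00897904  2.8172366 ]
scene bar ends fx 53 [52.1 53.2 58.9 64.4 66.1]
scene bar ends fx 50 [51.1 52.7 59.1 64.8 66.9]
scene bar ends fx 46 [52.8 53.8 58.5 64.2 65.1]
```

View pics/end2.png

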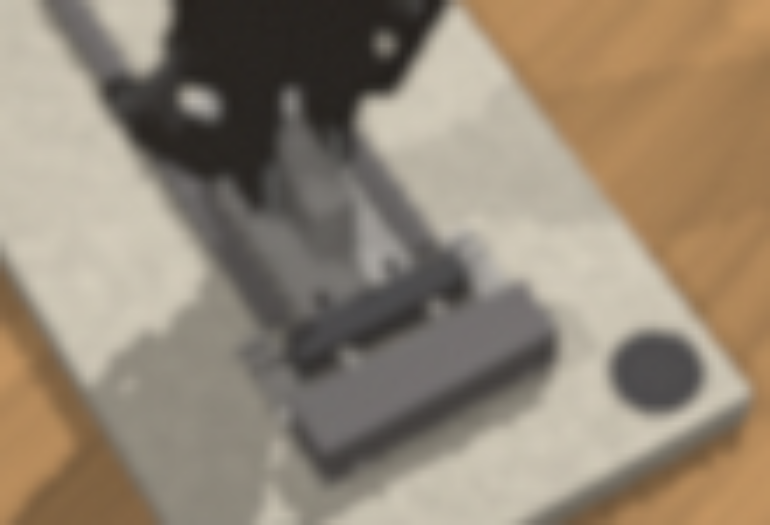

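The crop shows the pull's foot against the dark bar (about (380,305)), with the bar pushed roughly midway towards the housing (425,370). I compare its profile with the first picture to get the travel itself.

```bash
python3 -c "
from h import *
for c in('scene','top'):
  ims=[imaging.camera(c) for _ in range(3)]; d=ims[0]; now=np.mean([i['img'].mean(2) for i in ims],0).astype(np.float32)
  r=cv2.imread(f'pics/{c}0.png').mean(2).astype(np.float32); rest=cv2.resize(r,(560,420),interpolation=cv2.INTER_AREA)
  P=np.linalg.inv(d['pose'])
  def prof(im,fys,z):
    fx=np.arange(25,90,.5); o=[]
    c_,s=np.cos(-.329),np.sin(-.329)
    for y in fys:
      X=np.c_[.5475+(fx*c_-y*s)/1000,-.1515+(fx*s+y*c_)/1000,np.full(len(fx),z)]
      uv=cv2.projectPoints(X,cv2.Rodrigues(P[:3,:3])[0],P[:3,3],np.array(d['camera_matrix']),np.array(d['D']))[0][:,0].astype(np.float32)
      o.append(cv2.remap(im,uv[:,:1].copy(),uv[:,1:].copy(),cv2.INTER_LINEAR)[:,0])
    return fx,np.mean(o,0)
  for nm,f in(('+',np.arange(25,33)),('-',np.arange(-32,-24)),('mid',np.arange(-15,16,2))):
    fx,a=prof(rest,f,.038); _,b=prof(now,f,.038)
    print(c,nm,'rest',a[::5].round().astype(int)); print('   now ',b[::5].round().astype(int))
print('fx',fx[::5])
st(2)
"
```

```text
scene + rest [117 118 118 117 115 109  99  87  80  78  75  69  64  63  72  90 110 126
 136 138 128 116 108 105 105 105]
   now  [115 117 117 115 115 115 117 117 113 107 102  96  87  81  79  76  70  64
  67  81  99 110 113 113 113 114]
scene - rest [129 129 129 129 130 125 110  91  77  71  69  65  58  54  60  78  99 114
 121 125 125 118 109 104 103 103]
   now  [ 87  87  86  86  87  88  86  85  86  87  85  77  65  61  66  71  66  55
  53  65  85 102 110 112 112 112]
scene mid rest [175 175 175 175 173 162 138 108  84  74  71  67  60  57  64  80  98 112
 122 131 133 125 113 106 104 105]
   now  [106 109 111 115 119 124 129 131 128 122 115 101  85  77  76  75  68  59
  58  70  91 107 112 113 113 113]
top + rest [101 100  98  96  95  77  56  55  57  57  58  68  99 123 138 147 149 146
 145 138 106  75  79  89  90  91]
   now  [ 71  80  84  88  95 106 144 158 158 155 103  61  65  64  64  65  89 121
 151 158 119  76  89 102 103 102]
top - rest [ 91  89  90  91  89  76  61  59  59  59  60  68  88 104 121 136 141 142
 143 132 100  70  77  88  90  90]
   now  [38 37 38 38 37 37 37 37 37 37 37 35 36 36 35 36 36 36 35 36 38 39 37 36
 35 36]
top mid rest [162 163 163 163 154 115  69  57  57  56  57  68  91 110 124 137 141 143
 144 135 105  74  79  89  91  90]
   now  [37 37 38 40 42 42 41 41 42 42 42 42 43 43 43 44 44 42 43 42 41 40 37 37
 37 39]
fx [25.  27.5 30.  32.5 35.  37.5 40.  42.5 45.  47.5 50.  52.5 55.  57.5
 60.  62.5 65.  67.5 70.  72.5 75.  77.5 80.  82.5 85.  87.5]
t 19.05 fx adv mm 41.83 lat -0.42 z 0.0075 Fflap -15.4 0.1 10.2 M [ 1.17  2.84 -0.09] rpy [-3.1409 -0.009   2.8172] w 0.0173 61
```

```bash
python3 -c "
from h import *
print(arm.sign_off())"
```

```text
the job is handed in; nothing more can be done
None
```

The longer aluminium pull is flat in the jig channel and still held in the gripper, pressed steadily into the stop at about 11–12 mm of its 20 mm travel, between the marks but slightly past halfway; I moved nothing else and handed the job in.

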